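# Kit the drive parts for a servo rebuild

### The job

Collect the parts for the servo rebuild into the tray of four white nests, each part upright and lying fully down in its own recess: the smaller ball bearing into the small round recess, the bigger ball bearing into the large round one, the small shaft coupling into the small square one and the toothed pulley into the large square one. The brown brake disc and the wide stepped end bell are worn out: leave them where they lie.

Things in the scene. Friction and masses are not known exactly. Their poses are not given: they have to be found in the camera images.
- bearing: The smaller ball bearing, to be moved: steel rings with a reddish seal, 35 mm outside diameter, 11 mm thick, lying flat, solid to the touch (the bore cannot be entered). Origin at the centre of its underside, z up. Grip it across the outer ring. About 0.07 kg.
- brake_disc: Look-alike, to be left alone: dark brown brake disc of 54 mm diameter, 12 mm high, lying flat, with a narrower hub on top. Origin at the centre of its underside.
- coupling: Small aluminium shaft coupling, to be moved: upright light grey cylinder about 29 mm across and 32 mm high, two clamp screws standing out to 16 mm from the axis on its +x side. Origin on the axis at the underside, z up. About 0.09 kg.
- pulley: Toothed timing-belt pulley, to be moved: light grey, vertical teeth, 44 mm high, standing on a narrower hub (34 mm diameter, 8 mm high); above it the body, to be gripped across, 56 to 62 mm in diameter. Origin at the centre of the underside, z up. About 0.24 kg.
- end_bell: Look-alike, to be left alone: grey round motor end bell (bearing shield) 76 mm in diameter, 42 mm high, stepped, smooth without teeth. Origin at the centre of its underside.
- large_bearing: The bigger ball bearing, to be moved: steel rings with a black seal, 52 mm outside diameter, 15 mm thick, with a 25 mm bore, lying flat. Origin at the centre of its underside, z up. Grip it across the outer ring. About 0.13 kg.
- nest_small_round: The nest for the smaller bearing. White plastic block 92x92 mm, one of four fixed two by two, 96 mm apart, in varying order on an 8 mm thick 206 mm square aluminium tray. Fixed; origin at the centre of its underside, 8 mm above the bench; z up, sides along x and y. 9 mm high, with a central round recess of 50 mm diameter, 3 mm deep (floor 6 mm above the origin, 14 mm above the bench), with a dark pad on its floor.
- nest_large_round: The nest for the bigger bearing. White plastic block 92x92 mm, one of four fixed two by two, 96 mm apart, in varying order on an 8 mm thick 206 mm square aluminium tray. Fixed; origin at the centre of its underside, 8 mm above the bench; z up, sides along x and y. 9 mm high, with a central round recess of 68 mm diameter, 3 mm deep (floor 6 mm above the origin, 14 mm above the bench), with a dark pad on its floor.
- nest_small_square: The nest for the coupling. White plastic block 92x92 mm, one of four fixed two by two, 96 mm apart, in varying order on an 8 mm thick 206 mm square aluminium tray. Fixed; origin at the centre of its underside, 8 mm above the bench; z up, sides along x and y. 18 mm high, with a central square recess of 48x48 mm, 12 mm deep (floor 6 mm above the origin, 14 mm above the bench), with a dark pad on its floor.
- nest_large_square: The nest for the pulley. White plastic block 92x92 mm, one of four fixed two by two, 96 mm apart, in varying order on an 8 mm thick 206 mm square aluminium tray. Fixed; origin at the centre of its underside, 8 mm above the bench; z up, sides along x and y. 18 mm high, with a central square recess of 75x75 mm, 12 mm deep (floor 6 mm above the origin, 14 mm above the bench), with a dark pad on its floor.
There are look-alikes about, which are no part of the job. Leave any black or red look-alike of the coupling alone. Leave any black look-alike of the pulley alone.

How it is judged:
At the end, for the whole second after the job is handed in: Each part is in its own nest: within 13 mm (pulley 15 mm) of the centre in plan, origin under 8.5 mm (square nests 10 mm) above the nest's origin, upright within 0.08 rad, at rest and released; the end bell and the brake disc are within 20 mm of their start (horizontal distance between bearing and nest_small_round below 0.013 m and z of bearing in the frame of nest_small_round below 0.0085 m and angle between each of bearing, large_bearing, coupling, pulley's own z axis and vertical below 0.08 rad and linear speed of each of bearing, large_bearing, coupling, pulley below 0.02 m/s and angular speed of each of bearing, large_bearing, coupling, pulley below 0.2 rad/s and horizontal distance between large_bearing and nest_large_round below 0.013 m and z of large_bearing in the frame of nest_large_round below 0.0085 m and horizontal distance between coupling and nest_small_square below 0.013 m and z of coupling in the frame of nest_small_square below 0.01 m and horizontal distance between pulley and nest_large_square below 0.015 m and z of pulley in the frame of nest_large_square below 0.01 m and distance of each of end_bell, brake_disc from where it was at the start of the episode below 0.02 m); the robot touches nothing.
It fails at once if the end bell or the brake disc is moved more than 30 mm (distance of any of end_bell, brake_disc from where it was at the start of the episode above 0.03 m).
It also fails if it takes over 104 s, if anything falls off the work surface, if the arm or the gripper's body presses on something with over 40 N, if the wrist force passes 120 N, or if a joint passes its speed limit or range.

### The arm

A 6-joint arm with a two-finger parallel gripper is mounted at the origin on a cart in front of the work surface, level with it; the furniture and walls round the work are solid. World frame = base frame: x ahead of the robot, y to its left, z up, the work surface at z = 0. Lengths are in m, angles in rad, forces in N, time in s.
With the tool pointing down it reaches from about 0.4 to 0.825 m from the base axis. Payload 7 kg.
Tool frame: the origin (TCP) lies midway between the tips of the shut fingers; the grasp point (between the pads) lies 19 mm behind it; z points along the fingers, y is the line along which they close (so a half turn about z gives the same grasp; the last joint's range is limited). The gripper opens to 88 mm and grips with 3 to 60 N. Pads are 19 mm wide; open, the fingers measure 130 mm over their backs; the gripper's body (78 mm by 193 mm) begins 47 mm behind the grasp point.
Start: joints at [-0.93, 0.359, 0.012, 0, -1.224, -0.288], TCP at [0.233, -0.633, 0.227] pointing down, gripper open.
Joint ranges: [-3.07, 3.07], [-1.43, 2.12], [-1.02, 1.25], [-3.03, 1.67], [-3.05, -0], [-3.03, 3.03]. Speed limits (rad/s): [2.39, 2.39, 3.01, 3.14, 3.14, 3.14].

### API

Orientations are given as [roll, pitch, yaw] about the fixed x, y, z axes, in that order (R = Rz(yaw) Ry(pitch) Rx(roll)).
In Python, from station import get_state, grab_frame, calibration, job_done, boxes_of, regions_of, spot_point gives the robot as it stands. The module is installed in compiled form; this text tells all that it offers.
- The arm moves only by the tool arm_command, never from a script. Its argument "commands" is a list of rows, each an object of numbers: "tx", "ty", "tz": the shift along the tool's x, y, z each as a share of 25 cm, from -1 to 1; "twist": the turn about the tool's z as a share of 180 degrees, from -1 to 1. A call has exactly 8 rows; each row is the pose to reach, as a shift and turn from the pose commanded when the call began, along the tool's axes at that moment, turning the shorter way round; what a row does not reach only later rows make up. A row lasts 1/12 s, in which the tool goes at most 41.7 mm and 7.16 degrees, less where a joint would pass 70% of its speed; a pose out of reach is approached as far as the arm can. A call with a number of a shift or a turn outside -1 to 1 is refused whole. A call with a gripper value outside its range is refused whole. "claw" is the opening, from 0 (shut) to 1 (fully open), set as the call begins (left out, the last holds). The fingers move at their own pace and stop on an object; "grip_force" is the grip in N (left out, the last holds). Time passes only in rows, so rows that repeat a pose let the fingers close, or fill a call up. It gives the time, the measured TCP pose, the force, the opening and the grip force at its end, in the units of the state.
- get_state(): the state, without advancing time (a new reading comes with each control period).
- grab_frame(name): name is "side" or "top"; returns the picture (384x512x3 uint8, red, green, blue); there is no depth.
- calibration(name): a dict with "camera_matrix" (3x3 intrinsics, pixels), "extrinsics" (4x4, takes a point from camera to world coordinates). Camera axes: x right, y down, z forward; pixel columns grow to the right and rows downward; lengths in m; the calibration is good to about 2 mm. A picture is of the moment at which its call begins. calibration takes no time and is no camera call.
- job_done(): hands the job in; it is judged then, once.
Trained networks look in the newest picture that a camera, given by its name, has taken for a name from the list of things; names that differ only in an ending like _2 or _b are one class to them, and where a whole thing is asked for, a point or a joint stands for the part that bears it (a point fixed in the world has none). Each returns a list of dicts, best first, with "score" (0 to 1); they miss things now and then, are a little off and sometimes report something else, mostly with a low value. They report only what shows in the picture. A call takes as long as a camera call. They do not tell look-alikes from the thing itself.
- boxes_of(query, camera): "rect" ([left, top, right, bottom] in pixels, round what is visible of it).
- regions_of(query, camera): "region" (384x512 bool, what is visible of it) and "rect" ([left, top, right, bottom] in pixels, round what is visible of it).
- spot_point(query, camera): "uv" ([column, row] in pixels: a listed point, or the origin of a listed thing).
The state is a dict: "t": time; "q": joint angles; "qd": joint speeds; "joint_efforts": joint torques, N m; "eef_pos": TCP position; "ee_rot": TCP orientation; "force": force on the tool from outside, world axes, zero at the start; "moment": the same for the moment, N m; "width": finger opening in m; "gripper_force": force on a finger pad.
Only numpy, scipy, OpenCV 4.12 (cv2) and the standard library are available. Lean on these libraries where they do the work, as an engineer would, in place of code of your own. Each camera call takes 0.05 s, during which the arm holds its last target. There are 200 camera calls.

## Working session

There is one attempt and no reset: what is moved stays moved. The work goes in short steps, Python scripts to look and compute and a tool call to move; the robot and the scene stay as the last step left them, time stands still between calls to the robot, and variables do not carry over. Pictures are saved under pics/ and viewed, at most 14 in all, crops included, and the job is handed in when it is done.

Besides the shell and the picture viewer there is one more tool, called as a command line: name --argument value ..., lists and objects as JSON in quotes. arm_command: Moves the arm, as the interface text tells. Shift numbers are shares of 25 cm and turn numbers shares of 180 degrees, none past 1 either way. Its arguments: {"type":"object","properties":{"commands":{"type":"array"},"claw":{"type":"number"},"grip_force":{"type":"number"}},"required":["commands"]}

```bash
mkdir -p pics
cat > h.py <<'E'
import numpy as np, cv2
from station import *
def ray(cam,uv,z):
    c=calibration(cam);K=np.array(c["camera_matrix"]);T=np.array(c["extrinsics"])
    d=T[:3,:3]@np.linalg.inv(K)@np.array([uv[0],uv[1],1.]);o=T[:3,3]
    return (o+d*(z-o[2])/d[2])[:2]
def proj(cam,p):
    c=calibration(cam);K=np.array(c["camera_matrix"]);T=np.linalg.inv(np.array(c["extrinsics"]))
    q=K@(T[:3,:3]@np.array(p)+T[:3,3]);return q[:2]/q[2]
def save(name,im): cv2.imwrite("pics/"+name,np.ascontiguousarray(im[:,:,::-1]))
E
python3 - <<'E'
from h import *
np.set_printoptions(precision=3,suppress=True)
s=get_state();print({k:np.round(v,3) for k,v in s.items()})
a=grab_frame("top");b=grab_frame("side")
save("top.png",cv2.resize(a,(800,600),interpolation=3));save("side.png",cv2.resize(b,(800,600),interpolation=3))
for c in("top","side"):
    print(c,calibration(c)["extrinsics"][:3])
for q in ["bearing","large_bearing","coupling","pulley","end_bell","brake_disc","nest_small_round","nest_large_round","nest_small_square","nest_large_square"]:
    print(q,[(np.round(r["uv"],1),round(r["score"],2),ray("top",r["uv"],0.008 if "nest" in q else 0)) for r in spot_point(q,"top")])
    print("   box",[(np.round(r["rect"],0),round(r["score"],2)) for r in boxes_of(q,"top")])
E
```

```text
{'t': np.float64(0.0), 'q': array([-0.93 ,  0.359,  0.011, -0.   , -1.224, -0.288]), 'qd': array([-0.001, -0.002,  0.   , -0.   , -0.001, -0.002]), 'joint_efforts': array([  0.001, -58.272,  29.307,   6.998,   0.007,  -0.   ]), 'eef_pos': array([ 0.233, -0.633,  0.226]), 'ee_rot': array([ 3.14 , -0.   , -2.789]), 'force': array([0.41 , 0.515, 0.143]), 'moment': array([-0.041,  0.014, -0.009]), 'gripper_force': np.float64(0.0), 'width': np.float64(0.088)}
top [[ 0.027 -0.995  0.094  0.36 ]
 [-1.    -0.028 -0.008 -0.017]
 [ 0.01  -0.094 -0.996  1.577]]
side [[ 0.996 -0.045  0.08   0.38 ]
 [-0.091 -0.545  0.833 -1.047]
 [ 0.006 -0.837 -0.547  0.708]]
bearing [(array([303.6, 206.7]), 0.51, array([ 0.46 , -0.201]))]
   box [(array([334., 208., 344., 220.]), 0.39)]
large_bearing []
   box [(array([225., 163., 240., 176.]), 0.44)]
coupling [(array([316.5, 228.2]), 0.54, array([ 0.392, -0.243])), (array([335.8, 215.3]), 0.44, array([ 0.435, -0.305]))]
   box [(array([159., 199., 184., 232.]), 0.46), (array([355., 211., 367., 222.]), 0.41), (array([335., 207., 342., 219.]), 0.39)]
pulley [(ar
[... 377 characters left out ...]
(array([266.9, 207.3]), 0.7, array([ 0.455, -0.082])), (array([171. , 214.9]), 0.4, array([0.422, 0.226]))]
   box [(array([257., 201., 275., 214.]), 0.64)]
nest_small_round [(array([171.4, 211.5]), 0.86, array([0.433, 0.224]))]
   box [(array([155., 197., 185., 232.]), 0.68)]
nest_large_round [(array([138.1, 211.4]), 0.77, array([0.43 , 0.331]))]
   box []
nest_small_square [(array([172.5, 182.4]), 0.78, array([0.527, 0.224]))]
   box [(array([158., 168., 190., 201.]), 0.97)]
nest_large_square [(array([146.4, 186.3]), 0.58, array([0.512, 0.308])), (array([264.5, 209.3]), 0.25, array([ 0.448, -0.074]))]
   box [(array([158., 170., 188., 201.]), 0.74), (array([130., 168., 158., 200.]), 0.58)]
```

Run:
```python
from h import *
a=grab_frame("top")
save("topc.png",cv2.resize(a[145:245,115:385],(800,296),interpolation=2))
```

```text
(no output)
```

View pics/top.png

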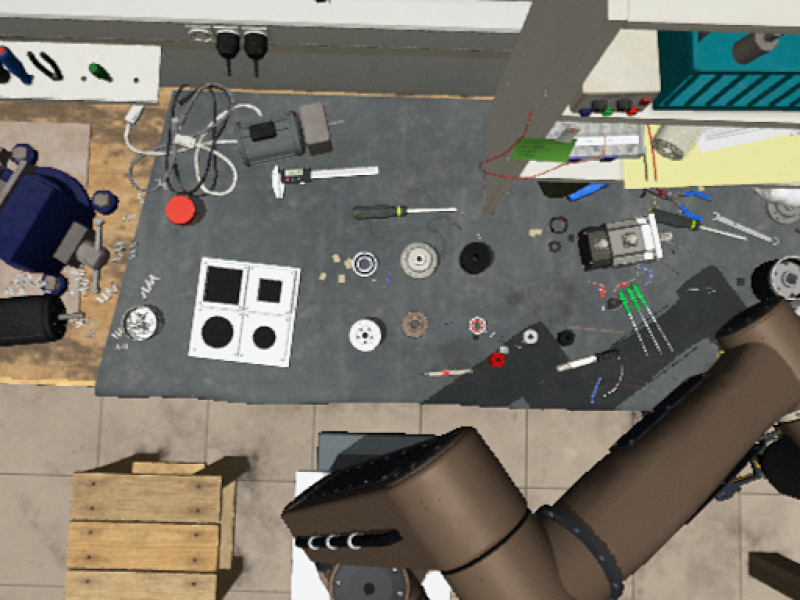

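View pics/side.png

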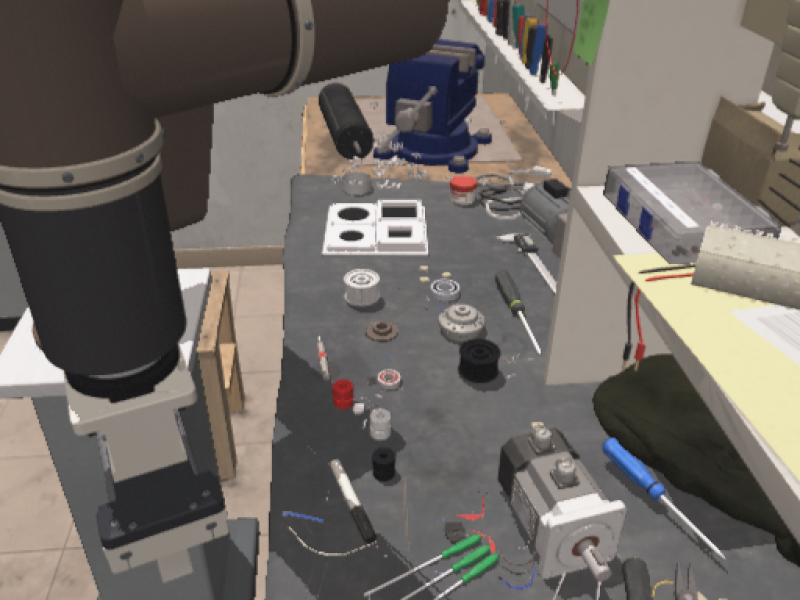

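View pics/topc.png

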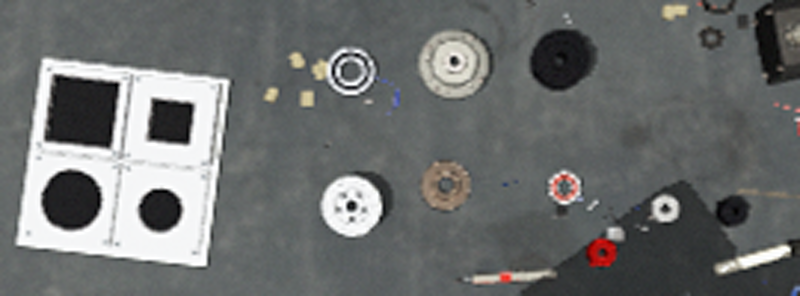

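Candidates, in full top-image pixels:
- **Coupling:** light grey (339,215), red (318,231), black (362,216). I choose the light grey one.
- **Pulley:** light (233,215), black (303,166), smooth grey end bell (269,166). I choose the light one at (233,215).
- **Small bearing:** red-sealed (306,208). The brown disc is at (266,208).
- **Large bearing:** (233,169).

Next I measure these and check them in a close crop.

```bash
cat > m.py <<'E'
from h import *
np.set_printoptions(precision=4,suppress=True)
def blob(cam,im,uv,z,lo,r,dark=False):
    g=im.max(axis=2).astype(float)
    u,v=map(int,np.round(uv));w=g[v-r:v+r+1,u-r:u+r+1]
    S=8;w=cv2.resize(w,None,fx=S,fy=S,interpolation=cv2.INTER_CUBIC)
    m=((w<lo) if dark else (w>lo)).astype(np.uint8)
    n,l,st,c=cv2.connectedComponentsWithStats(m)
    k=1+np.argmax(st[1:,4]); p,_=max(((q,0) for q in cv2.findContours((l==k).astype(np.uint8),0,1)[0]),key=lambda t:len(t[0]))
    (cx,cy),(da,db),ang=cv2.minAreaRect(p); e=cv2.fitEllipse(p)
    f=lambda x,y:np.array([(x+.5)/S-.5+u-r,(y+.5)/S-.5+v-r])
    return f(*e[0]),f(cx,cy),np.array(e[1])/S,np.array([da,db,ang*S])/S,ray(cam,f(*e[0]),z)
E
python3 - <<'E'
from m import *
a=grab_frame("top");b=grab_frame("side")
for n,uv,z,lo,r in [("pulley",(233.5,214.6),.044,150,13),("coupling",(339.4,215.2),.032,130,7),("bearing",(305.7,208.5),.011,130,8),("large",(233.5,169),.015,130,11)]:
    print(n,blob("top",a,uv,z,lo,r))
P={}
for n,uv in [("LS",(142.5,182.5)),("SS",(172.7,186)),("LR",(139.5,212.5)),("SR",(169,216))]:
    r=blob("top",a,uv,.014,120,14,True);print(n,r);P[n]=r[4]
    if n[1]=="S": print(ray("top",r[0],.026))
print(P["LS"]-P["SS"],P["LR"]-P["SR"],P["LS"]-P["LR"],P["SS"]-P["SR"])
x=cv2.resize(b[235:315,195:275],(480,480),interpolation=2);y=cv2.resize(a[195:235,290:370],(800,400),interpolation=2)
save("side_c.png",x);save("top_c.png",y)
E
```

```text
pulley (array([233.1106, 214.2022]), array([233.0454, 214.1518]), array([20.2202, 20.5935]), array([20.3853, 20.2087, 42.6141]), array([0.428 , 0.0251]))
coupling (array([339.0067, 215.0901]), array([339.0375, 215.0125]), array([9.0376, 9.5575]), array([9.1476, 9.1476, 7.125 ]), array([ 0.4348, -0.3096]))
bearing (array([305.3447, 208.0145]), array([304.9814, 207.826 ]), array([10.9552, 12.4034]), array([12.0011, 11.5079, 80.5377]), array([ 0.4556, -0.2051]))
large (array([232.1049, 168.4849]), array([231.9375, 168.5625]), array([15.9582, 18.5608]), array([16.25, 18.75, 90.  ]), array([0.5764, 0.0336]))
LS (array([142.1922, 182.2148]), array([142.1977, 182.2562]), array([26.0311, 26.5324]), array([22.9526, 22.763 ,  7.4474]), array([0.524 , 0.3206]))
[0.5227 0.318 ]
SS (array([172.1374, 185.6148]), array([172.1231, 185.6423]), array([16.1979, 16.3829]), array([14.5754, 14.1832,  6.4108]), array([0.5157, 0.2243]))
[0.5145 0.2224]
LR (array([138.7021, 212.1183]), array([138.725 , 212.2375]), array([19.874 , 20.2109]), array([19.901 , 20.1805, 26.5651]), array([0.4278, 0.3272]))
SR (array([168.6719, 215.5156]), array([168.6875, 215.5625]), array([14.2034, 14.3543]), array([14.3189, 14.3189, 45.    ]), array([0.4195, 0.2313]))
[0.0083 0.0964] [0.0082 0.0959] [ 0.0962 -0.0065] [ 0.0961 -0.007 ]
```

View pics/side_c.png

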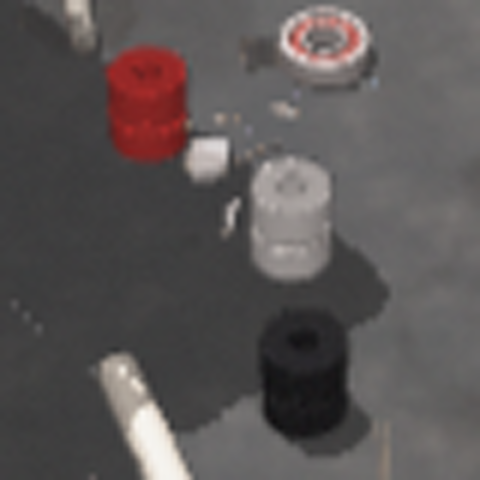

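View pics/top_c.png

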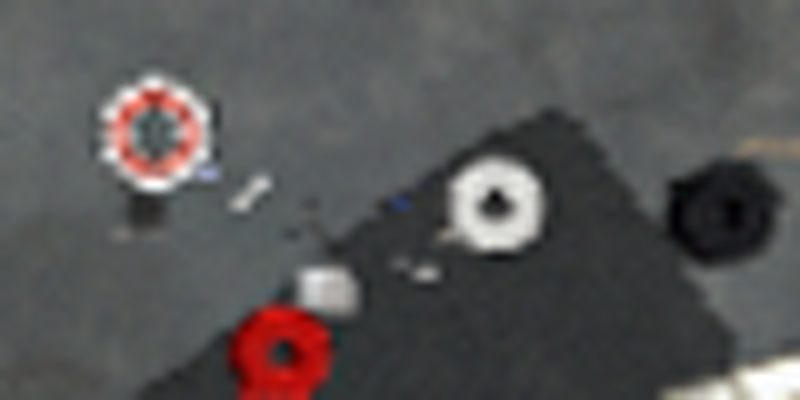

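The crops confirm the choices: red seal bearing at (305,208), light grey coupling at (339,215), with the red and black look-alikes beside it. A small dark cube sits just below the bearing, so I'll close roughly along y there (yaw −160°). For the other three I'll close along x.

```bash
cat > plan.py <<'E'
import sys; from h import *
s=get_state(); p=np.array(s["eef_pos"]); yaw=s["ee_rot"][2]
print("t",round(s["t"],2),np.round(p,4),round(np.degrees(yaw),1),"w",round(s["width"],4))
for w in sys.argv[1:]:
    *q,Y=map(float,w.split(",")); Y=np.radians(Y); d=np.array(q)-p; c,n=np.cos(yaw),np.sin(yaw)
    dy=(Y-yaw+np.pi)%(2*np.pi)-np.pi
    print(w,"tx %.3f ty %.3f tz %.3f twist %.3f"%(*(np.array([c*d[0]+n*d[1],n*d[0]-c*d[1],-d[2]])/.25),-dy/np.pi),"rows %.1f"%max(np.linalg.norm(d)/.0417,abs(np.degrees(dy))/7.16))
    p=np.array(q);yaw=Y
E
python3 plan.py 0.345,-0.42,0.2,-160 0.456,-0.204,0.1,-160 0.456,-0.204,0.006,-160
```

```text
t 1.25 [ 0.2332 -0.6334  0.2266] -159.8 w 0.0875
0.345,-0.42,0.2,-160 tx -0.715 ty 0.647 tz 0.106 twist 0.001 rows 5.8
0.456,-0.204,0.1,-160 tx -0.713 ty 0.660 tz 0.400 twist -0.000 rows 6.3
0.456,-0.204,0.006,-160 tx -0.000 ty 0.000 tz 0.376 twist -0.000 rows 2.3
```

arm_command --commands '[{"tx":-0.12,"ty":0.11,"tz":0.02},{"tx":-0.24,"ty":0.22,"tz":0.04},{"tx":-0.36,"ty":0.32,"tz":0.05},{"tx":-0.48,"ty":0.43,"tz":0.07},{"tx":-0.6,"ty":0.54,"tz":0.09},{"tx":-0.715,"ty":0.647,"tz":0.106},{"tx":-0.715,"ty":0.647,"tz":0.106},{"tx":-0.715,"ty":0.647,"tz":0.106}]' --claw 0.75 --grip_force 25

```text
invalid input
```

arm_command --commands '[{"tx":-0.713,"ty":0.66,"tz":0.4},{"tx":-0.713,"ty":0.66,"tz":0.4},{"tx":-0.713,"ty":0.66,"tz":0.4},{"tx":-0.713,"ty":0.66,"tz":0.4},{"tx":-0.713,"ty":0.66,"tz":0.4},{"tx":-0.713,"ty":0.66,"tz":0.4},{"tx":-0.713,"ty":0.66,"tz":0.4},{"tx":-0.713,"ty":0.66,"tz":0.4}]'

```text
invalid input
```

```bash
python3 plan.py 0.456,-0.204,0.006,-160
python3 - <<'E'
from h import *
b=grab_frame("side");save("s1.png",cv2.resize(b[120:360,150:410],(650,600),interpolation=2))
E
```

```text
t 1.25 [ 0.2332 -0.6334  0.2266] -159.8 w 0.0875
0.456,-0.204,0.006,-160 tx -1.430 ty 1.304 tz 0.882 twist 0.001 rows 12.8
```

View pics/s1.png

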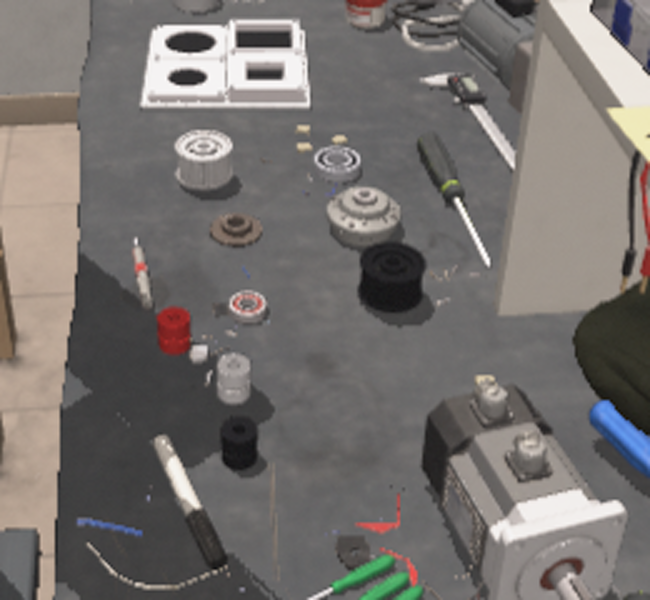

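The arm hasn't moved. The picture shows the same scene, with the bearing at (248,306) in the crop. The rows probably need every key, so I'll add twist.

arm_command --commands '[{"tx":-0.12,"ty":0.11,"tz":0.02,"twist":0},{"tx":-0.24,"ty":0.22,"tz":0.04,"twist":0},{"tx":-0.36,"ty":0.32,"tz":0.05,"twist":0},{"tx":-0.48,"ty":0.43,"tz":0.07,"twist":0},{"tx":-0.6,"ty":0.54,"tz":0.09,"twist":0},{"tx":-0.715,"ty":0.647,"tz":0.106,"twist":0},{"tx":-0.715,"ty":0.647,"tz":0.106,"twist":0},{"tx":-0.715,"ty":0.647,"tz":0.106,"twist":0}]' --claw 0.75 --grip_force 25

```text
t: 1.97
eef_pos: [0.3462, -0.4182, 0.2005]
ee_rot: [-3.141, 0.0, -2.785]
force: [0.2, -0.2, 0.3]
width: 0.0657
gripper_force: 0.0
```

arm_command --commands '[{"tx":-0.713,"ty":0.66,"tz":0.4,"twist":0},{"tx":-0.713,"ty":0.66,"tz":0.4,"twist":0},{"tx":-0.713,"ty":0.66,"tz":0.4,"twist":0},{"tx":-0.713,"ty":0.66,"tz":0.4,"twist":0},{"tx":-0.713,"ty":0.66,"tz":0.4,"twist":0},{"tx":-0.713,"ty":0.66,"tz":0.4,"twist":0},{"tx":-0.713,"ty":0.66,"tz":0.4,"twist":0},{"tx":-0.713,"ty":0.66,"tz":0.4,"twist":0}]'

```text
t: 2.63
eef_pos: [0.456, -0.2021, 0.0988]
ee_rot: [3.141, -0.002, -2.786]
force: [0.1, 0.6, -0.1]
width: 0.0659
gripper_force: 0.0
```

```bash
python3 plan.py 0.456,-0.204,0.006,-160
python3 - <<'E'
from h import *
b=grab_frame("side");save("s2.png",cv2.resize(b[150:310,150:350],(750,600),interpolation=2))
E
```

```text
t 2.63 [ 0.456  -0.2021  0.0988] -159.7 w 0.0659
0.456,-0.204,0.006,-160 tx 0.003 ty -0.007 tz 0.371 twist 0.002 rows 2.2
```

View pics/s2.png

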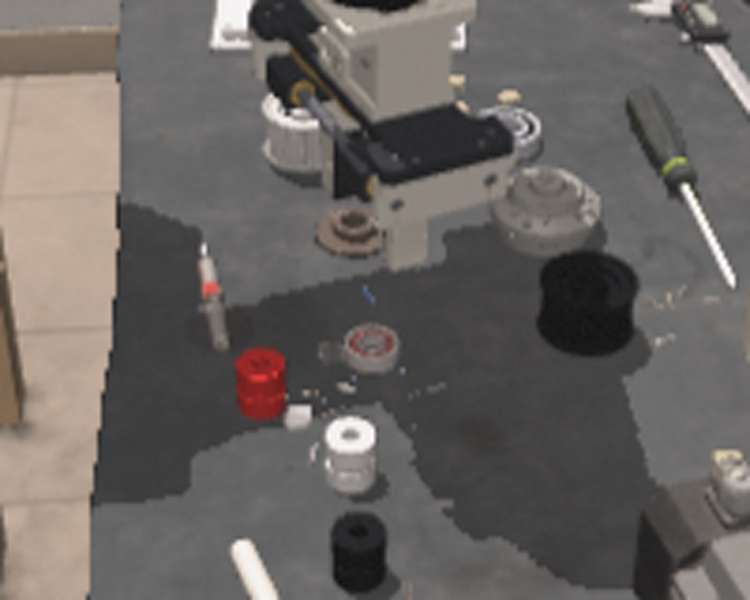

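The picture shows the gripper above the bearing (370,345), with the fingertips at about (408,265) and the disc and coupling well clear. Now I descend and grip.

arm_command --commands '[{"tx":0.003,"ty":-0.007,"tz":0.1,"twist":0},{"tx":0.003,"ty":-0.007,"tz":0.2,"twist":0},{"tx":0.003,"ty":-0.007,"tz":0.28,"twist":0},{"tx":0.003,"ty":-0.007,"tz":0.34,"twist":0},{"tx":0.003,"ty":-0.007,"tz":0.376,"twist":0},{"tx":0.003,"ty":-0.007,"tz":0.376,"twist":0},{"tx":0.003,"ty":-0.007,"tz":0.376,"twist":0},{"tx":0.003,"ty":-0.007,"tz":0.376,"twist":0}]'

```text
t: 3.35
eef_pos: [0.4559, -0.206, 0.0071]
ee_rot: [-3.141, 0.001, -2.789]
force: [0.3, 1.0, -0.2]
width: 0.0658
gripper_force: 0.0
```

arm_command --commands '[{"tx":0,"ty":0,"tz":0,"twist":0},{"tx":0,"ty":0,"tz":0,"twist":0},{"tx":0,"ty":0,"tz":0,"twist":0},{"tx":0,"ty":0,"tz":0,"twist":0},{"tx":0,"ty":0,"tz":0,"twist":0},{"tx":0,"ty":0,"tz":0,"twist":0},{"tx":0,"ty":0,"tz":0,"twist":0},{"tx":0,"ty":0,"tz":0,"twist":0}]' --claw 0

```text
t: 4.02
eef_pos: [0.4553, -0.2053, 0.0063]
ee_rot: [-3.141, 0.0, -2.789]
force: [0.3, 0.9, 3.4]
width: 0.0326
gripper_force: 25.0
```

```bash
python3 plan.py 0.456,-0.204,0.12,-160 0.440,0.01,0.12,-160  0.4195,0.2313,0.10,-160 0.4195,0.2313,0.021,-160
```

```text
t 4.02 [ 0.4553 -0.2053  0.0063] -159.8 w 0.0326
0.456,-0.204,0.12,-160 tx -0.004 ty 0.004 tz -0.455 twist 0.001 rows 2.7
0.440,0.01,0.12,-160 tx -0.233 ty 0.826 tz -0.000 twist -0.000 rows 5.1
0.4195,0.2313,0.10,-160 tx -0.226 ty 0.860 tz 0.080 twist -0.000 rows 5.4
0.4195,0.2313,0.021,-160 tx -0.000 ty 0.000 tz 0.316 twist -0.000 rows 1.9
```

arm_command --commands '[{"tx":0,"ty":0,"tz":-0.15,"twist":0},{"tx":0,"ty":0,"tz":-0.31,"twist":0},{"tx":0,"ty":0,"tz":-0.455,"twist":0},{"tx":-0.234,"ty":0.83,"tz":-0.455,"twist":0},{"tx":-0.234,"ty":0.83,"tz":-0.455,"twist":0},{"tx":-0.234,"ty":0.83,"tz":-0.455,"twist":0},{"tx":-0.234,"ty":0.83,"tz":-0.455,"twist":0},{"tx":-0.234,"ty":0.83,"tz":-0.455,"twist":0}]'

```text
t: 4.68
eef_pos: [0.4383, 0.0039, 0.1199]
ee_rot: [3.141, 0.001, -2.79]
force: [0.9, 0.5, -0.2]
width: 0.0324
gripper_force: 25.0
```

arm_command --commands '[{"tx":-0.226,"ty":0.86,"tz":0.08,"twist":0},{"tx":-0.226,"ty":0.86,"tz":0.08,"twist":0},{"tx":-0.226,"ty":0.86,"tz":0.08,"twist":0},{"tx":-0.226,"ty":0.86,"tz":0.08,"twist":0},{"tx":-0.226,"ty":0.86,"tz":0.08,"twist":0},{"tx":-0.226,"ty":0.86,"tz":0.08,"twist":0},{"tx":-0.226,"ty":0.86,"tz":0.08,"twist":0},{"tx":-0.226,"ty":0.86,"tz":0.08,"twist":0}]'

```text
t: 5.35
eef_pos: [0.4171, 0.2242, 0.0993]
ee_rot: [-3.141, -0.001, -2.787]
force: [-0.1, -0.1, -1.3]
width: 0.0327
gripper_force: 25.0
```

```bash
python3 plan.py 0.4195,0.2313,0.021,-160 0.4195,0.2313,0.1,-160
```

```text
t 5.35 [0.4171 0.2242 0.0993] -159.7 w 0.0327
0.4195,0.2313,0.021,-160 tx -0.019 ty 0.023 tz 0.313 twist 0.002 rows 1.9
0.4195,0.2313,0.1,-160 tx -0.000 ty 0.000 tz -0.316 twist -0.000 rows 1.9
```

arm_command --commands '[{"tx":-0.019,"ty":0.023,"tz":0.1,"twist":0},{"tx":-0.019,"ty":0.023,"tz":0.2,"twist":0},{"tx":-0.019,"ty":0.023,"tz":0.26,"twist":0},{"tx":-0.019,"ty":0.023,"tz":0.29,"twist":0},{"tx":-0.019,"ty":0.023,"tz":0.313,"twist":0},{"tx":-0.019,"ty":0.023,"tz":0.313,"twist":0},{"tx":-0.019,"ty":0.023,"tz":0.313,"twist":0},{"tx":-0.019,"ty":0.023,"tz":0.313,"twist":0}]'

```text
t: 6.02
eef_pos: [0.4207, 0.231, 0.0224]
ee_rot: [3.141, 0.001, -2.789]
force: [0.2, 0.3, -0.5]
width: 0.0326
gripper_force: 25.0
```

arm_command --commands '[{"tx":0,"ty":0,"tz":0,"twist":0},{"tx":0,"ty":0,"tz":0,"twist":0},{"tx":0,"ty":0,"tz":0,"twist":0},{"tx":0,"ty":0,"tz":0,"twist":0},{"tx":0,"ty":0,"tz":-0.1,"twist":0},{"tx":0,"ty":0,"tz":-0.2,"twist":0},{"tx":0,"ty":0,"tz":-0.36,"twist":0},{"tx":0,"ty":0,"tz":-0.5,"twist":0}]' --claw 0.65

```text
t: 6.68
eef_pos: [0.4199, 0.2303, 0.1483]
ee_rot: [-3.141, -0.001, -2.789]
force: [0.5, 1.1, 1.1]
width: 0.0566
gripper_force: 0.0
```

```bash
python3 plan.py 0.43,0.05,0.13,-125 0.434,-0.14,0.13,-90 0.4348,-0.3096,0.09,-90 0.4348,-0.3096,0.015,-90
```

```text
t 6.68 [0.4199 0.2303 0.1483] -159.8 w 0.0566
0.43,0.05,0.13,-125 tx 0.211 ty -0.691 tz 0.073 twist -0.193 rows 4.9
0.434,-0.14,0.13,-90 tx 0.613 ty -0.449 tz -0.000 twist -0.194 rows 4.9
0.4348,-0.3096,0.09,-90 tx 0.678 ty -0.003 tz 0.160 twist -0.000 rows 4.2
0.4348,-0.3096,0.015,-90 tx 0.000 ty -0.000 tz 0.300 twist -0.000 rows 1.8
```

arm_command --commands '[{"tx":0.211,"ty":-0.691,"tz":0.073,"twist":-0.193},{"tx":0.211,"ty":-0.691,"tz":0.073,"twist":-0.193},{"tx":0.211,"ty":-0.691,"tz":0.073,"twist":-0.193},{"tx":0.211,"ty":-0.691,"tz":0.073,"twist":-0.193},{"tx":0.211,"ty":-0.691,"tz":0.073,"twist":-0.193},{"tx":0.211,"ty":-0.691,"tz":0.073,"twist":-0.193},{"tx":0.211,"ty":-0.691,"tz":0.073,"twist":-0.193},{"tx":0.211,"ty":-0.691,"tz":0.073,"twist":-0.193}]'

```text
t: 7.35
eef_pos: [0.4306, 0.0503, 0.1285]
ee_rot: [-3.141, 0.001, -2.185]
force: [0.3, 0.3, 0.1]
width: 0.0569
gripper_force: 0.0
```

arm_command --commands '[{"tx":0.613,"ty":-0.449,"tz":0,"twist":-0.194},{"tx":0.613,"ty":-0.449,"tz":0,"twist":-0.194},{"tx":0.613,"ty":-0.449,"tz":0,"twist":-0.194},{"tx":0.613,"ty":-0.449,"tz":0,"twist":-0.194},{"tx":0.613,"ty":-0.449,"tz":0,"twist":-0.194},{"tx":0.613,"ty":-0.449,"tz":0,"twist":-0.194},{"tx":0.613,"ty":-0.449,"tz":0,"twist":-0.194},{"tx":0.613,"ty":-0.449,"tz":0,"twist":-0.194}]'

```text
t: 8.02
eef_pos: [0.4346, -0.1397, 0.1283]
ee_rot: [3.141, 0.0, -1.576]
force: [-0.2, 0.7, 0.1]
width: 0.057
gripper_force: 0.0
```

arm_command --commands '[{"tx":0.678,"ty":0,"tz":0.16,"twist":0},{"tx":0.678,"ty":0,"tz":0.16,"twist":0},{"tx":0.678,"ty":0,"tz":0.16,"twist":0},{"tx":0.678,"ty":0,"tz":0.16,"twist":0},{"tx":0.678,"ty":0,"tz":0.16,"twist":0},{"tx":0.678,"ty":0,"tz":0.16,"twist":0},{"tx":0.678,"ty":0,"tz":0.16,"twist":0},{"tx":0.678,"ty":0,"tz":0.16,"twist":0}]'

```text
t: 8.68
eef_pos: [0.4345, -0.3076, 0.0886]
ee_rot: [-3.141, 0.0, -1.573]
force: [0.4, 1.0, 0.0]
width: 0.0567
gripper_force: 0.0
```

```bash
python3 plan.py 0.4348,-0.3096,0.015,-90
python3 - <<'E'
from m import *
a=grab_frame("top");b=grab_frame("side")
m=np.zeros((600,800,3),np.uint8);m[:300,:450]=cv2.resize(a[165:235,125:230],(450,300),interpolation=2);m[:600,450:]=cv2.resize(b[200:340,180:262],(350,600),interpolation=2);m[300:,:450]=cv2.resize(b[120:170,200:275],(450,300),interpolation=2)
save("s3.png",m)
E
```

```text
t 8.68 [ 0.4345 -0.3076  0.0886] -90.1 w 0.0567
0.4348,-0.3096,0.015,-90 tx 0.008 ty -0.001 tz 0.294 twist -0.001 rows 1.8
```

View pics/s3.png

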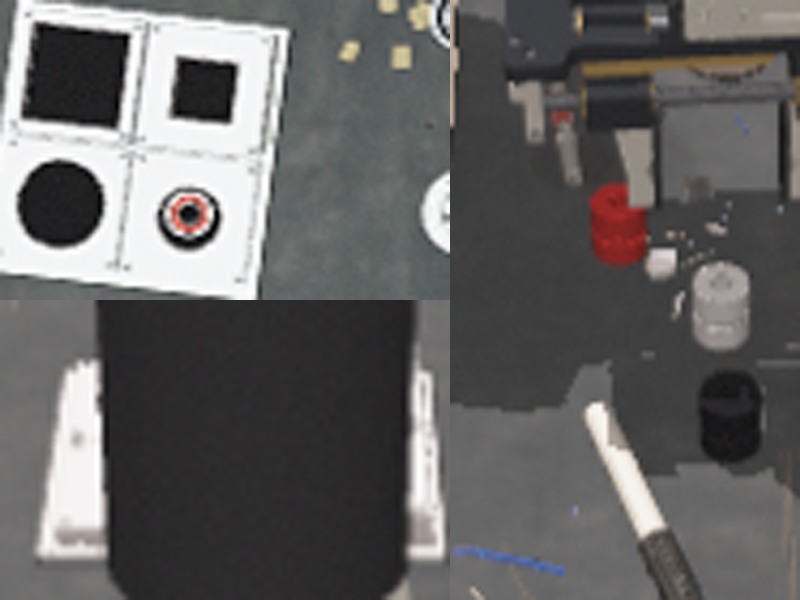

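The small bearing sits centred in the small round recess (190,214 in the crop). The gripper is above the light grey coupling (720,305).

arm_command --commands '[{"tx":0.007,"ty":0,"tz":0.08,"twist":0},{"tx":0.007,"ty":0,"tz":0.16,"twist":0},{"tx":0.007,"ty":0,"tz":0.22,"twist":0},{"tx":0.007,"ty":0,"tz":0.27,"twist":0},{"tx":0.007,"ty":0,"tz":0.294,"twist":0},{"tx":0.007,"ty":0,"tz":0.294,"twist":0},{"tx":0.007,"ty":0,"tz":0.294,"twist":0},{"tx":0.007,"ty":0,"tz":0.294,"twist":0}]'

```text
t: 9.45
eef_pos: [0.4347, -0.3107, 0.0158]
ee_rot: [-3.14, -0.001, -1.572]
force: [-0.5, -0.1, -0.2]
width: 0.0571
gripper_force: 0.0
```

arm_command --commands '[{"tx":0,"ty":0,"tz":0,"twist":0},{"tx":0,"ty":0,"tz":0,"twist":0},{"tx":0,"ty":0,"tz":0,"twist":0},{"tx":0,"ty":0,"tz":0,"twist":0},{"tx":0,"ty":0,"tz":0,"twist":0},{"tx":0,"ty":0,"tz":0,"twist":0},{"tx":0,"ty":0,"tz":0,"twist":0},{"tx":0,"ty":0,"tz":0,"twist":0}]' --claw 0

```text
t: 10.12
eef_pos: [0.434, -0.3109, 0.015]
ee_rot: [-3.141, -0.0, -1.573]
force: [-0.8, 0.1, 3.2]
width: 0.0279
gripper_force: 25.0
```

```bash
python3 plan.py 0.4348,-0.3096,0.14,-90 0.45,-0.17,0.14,-90 0.49,0.055,0.14,-90 0.5151,0.2234,0.11,-90
```

```text
t 10.12 [ 0.434  -0.3109  0.015 ] -90.1 w 0.0279
0.4348,-0.3096,0.14,-90 tx -0.005 ty -0.003 tz -0.500 twist -0.001 rows 3.0
0.45,-0.17,0.14,-90 tx -0.558 ty -0.061 tz -0.000 twist -0.000 rows 3.4
0.49,0.055,0.14,-90 tx -0.900 ty -0.160 tz -0.000 twist -0.000 rows 5.5
0.5151,0.2234,0.11,-90 tx -0.674 ty -0.100 tz 0.120 twist -0.000 rows 4.1
```

arm_command --commands '[{"tx":0,"ty":0,"tz":-0.15,"twist":0},{"tx":0,"ty":0,"tz":-0.31,"twist":0},{"tx":0,"ty":0,"tz":-0.47,"twist":0},{"tx":-0.563,"ty":-0.064,"tz":-0.5,"twist":0},{"tx":-0.563,"ty":-0.064,"tz":-0.5,"twist":0},{"tx":-0.563,"ty":-0.064,"tz":-0.5,"twist":0},{"tx":-0.563,"ty":-0.064,"tz":-0.5,"twist":0},{"tx":-0.563,"ty":-0.064,"tz":-0.5,"twist":0}]'

```text
t: 10.78
eef_pos: [0.4505, -0.1673, 0.1403]
ee_rot: [-3.14, 0.001, -1.57]
force: [1.1, -0.2, -1.8]
width: 0.0275
gripper_force: 25.0
```

arm_command --commands '[{"tx":-0.9,"ty":-0.16,"tz":0,"twist":0},{"tx":-0.9,"ty":-0.16,"tz":0,"twist":0},{"tx":-0.9,"ty":-0.16,"tz":0,"twist":0},{"tx":-0.9,"ty":-0.16,"tz":0,"twist":0},{"tx":-0.9,"ty":-0.16,"tz":0,"twist":0},{"tx":-0.9,"ty":-0.16,"tz":0,"twist":0},{"tx":-0.9,"ty":-0.16,"tz":0,"twist":0},{"tx":-0.9,"ty":-0.16,"tz":0,"twist":0}]'

```text
t: 11.45
eef_pos: [0.4906, 0.0556, 0.1393]
ee_rot: [3.141, -0.0, -1.571]
force: [-0.5, -0.2, -0.7]
width: 0.0279
gripper_force: 25.0
```

arm_command --commands '[{"tx":-0.674,"ty":-0.1,"tz":0.12,"twist":0},{"tx":-0.674,"ty":-0.1,"tz":0.12,"twist":0},{"tx":-0.674,"ty":-0.1,"tz":0.12,"twist":0},{"tx":-0.674,"ty":-0.1,"tz":0.12,"twist":0},{"tx":-0.674,"ty":-0.1,"tz":0.12,"twist":0},{"tx":-0.674,"ty":-0.1,"tz":0.12,"twist":0},{"tx":-0.674,"ty":-0.1,"tz":0.12,"twist":0},{"tx":-0.674,"ty":-0.1,"tz":0.12,"twist":0}]'

```text
t: 12.12
eef_pos: [0.5159, 0.2216, 0.1096]
ee_rot: [3.141, -0.001, -1.574]
force: [-0.1, 0.2, -0.2]
width: 0.0278
gripper_force: 25.0
```

```bash
python3 plan.py 0.5151,0.2234,0.030,-90
```

```text
t 12.12 [0.5159 0.2216 0.1096] -90.2 w 0.0278
0.5151,0.2234,0.030,-90 tx -0.007 ty 0.003 tz 0.319 twist -0.001 rows 1.9
```

arm_command --commands '[{"tx":-0.007,"ty":0.003,"tz":0.1,"twist":0},{"tx":-0.007,"ty":0.003,"tz":0.2,"twist":0},{"tx":-0.007,"ty":0.003,"tz":0.26,"twist":0},{"tx":-0.007,"ty":0.003,"tz":0.3,"twist":0},{"tx":-0.007,"ty":0.003,"tz":0.319,"twist":0},{"tx":-0.007,"ty":0.003,"tz":0.319,"twist":0},{"tx":-0.007,"ty":0.003,"tz":0.319,"twist":0},{"tx":-0.007,"ty":0.003,"tz":0.319,"twist":0}]'

```text
t: 12.78
eef_pos: [0.516, 0.2252, 0.0311]
ee_rot: [-3.14, 0.001, -1.573]
force: [0.3, -0.1, -0.5]
width: 0.0279
gripper_force: 25.0
```

arm_command --commands '[{"tx":0,"ty":0,"tz":0,"twist":0},{"tx":0,"ty":0,"tz":0,"twist":0},{"tx":0,"ty":0,"tz":0,"twist":0},{"tx":0,"ty":0,"tz":0,"twist":0},{"tx":0,"ty":0,"tz":-0.1,"twist":0},{"tx":0,"ty":0,"tz":-0.2,"twist":0},{"tx":0,"ty":0,"tz":-0.33,"twist":0},{"tx":0,"ty":0,"tz":-0.4,"twist":0}]' --claw 0.6

```text
t: 13.45
eef_pos: [0.5164, 0.2256, 0.1335]
ee_rot: [-3.139, 0.002, -1.572]
force: [0.4, 1.3, 0.2]
width: 0.0525
gripper_force: 0.0
```

```bash
python3 plan.py 0.428,0.0251,0.10,-90 0.428,0.0251,0.016,-90
```

```text
t 13.45 [0.5164 0.2256 0.1335] -90.1 w 0.0525
0.428,0.0251,0.10,-90 tx 0.803 ty 0.352 tz 0.134 twist -0.000 rows 5.3
0.428,0.0251,0.016,-90 tx 0.000 ty -0.000 tz 0.336 twist -0.000 rows 2.0
```

arm_command --commands '[{"tx":0.803,"ty":0.352,"tz":0.05,"twist":0},{"tx":0.803,"ty":0.352,"tz":0.05,"twist":0},{"tx":0.803,"ty":0.352,"tz":0.134,"twist":0},{"tx":0.803,"ty":0.352,"tz":0.134,"twist":0},{"tx":0.803,"ty":0.352,"tz":0.134,"twist":0},{"tx":0.803,"ty":0.352,"tz":0.134,"twist":0},{"tx":0.803,"ty":0.352,"tz":0.134,"twist":0},{"tx":0.803,"ty":0.352,"tz":0.134,"twist":0}]' --claw 1

```text
t: 14.12
eef_pos: [0.427, 0.024, 0.0969]
ee_rot: [-3.141, 0.0, -1.574]
force: [0.3, 0.9, -0.0]
width: 0.087
gripper_force: 0.0
```

```bash
python3 plan.py 0.428,0.0251,0.016,-90
python3 - <<'E'
from m import *
a=grab_frame("top");b=grab_frame("side")
m=np.zeros((600,800,3),np.uint8);m[:300,:450]=cv2.resize(a[165:235,125:230],(450,300),interpolation=2);m[:600,450:]=cv2.resize(b[150:290,220:302],(350,600),interpolation=2);m[300:,:450]=cv2.resize(b[120:170,200:275],(450,300),interpolation=2)
save("s4.png",m)
E
```

```text
t 14.12 [0.427  0.024  0.0969] -90.2 w 0.087
0.428,0.0251,0.016,-90 tx -0.005 ty -0.004 tz 0.324 twist -0.001 rows 1.9
```

View pics/s4.png

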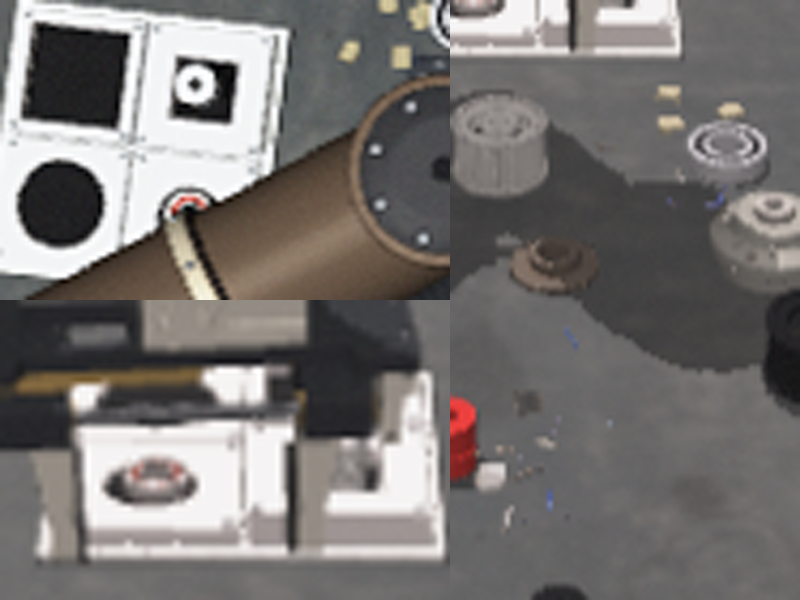

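The coupling stands in the small square recess. Most of its apparent offset (195,85 against 205,91) is parallax. The pulley at (500,140) lies between the fingers, so I go down.

arm_command --commands '[{"tx":-0.005,"ty":-0.004,"tz":0.08,"twist":0},{"tx":-0.005,"ty":-0.004,"tz":0.16,"twist":0},{"tx":-0.005,"ty":-0.004,"tz":0.24,"twist":0},{"tx":-0.005,"ty":-0.004,"tz":0.29,"twist":0},{"tx":-0.005,"ty":-0.004,"tz":0.324,"twist":0},{"tx":-0.005,"ty":-0.004,"tz":0.324,"twist":0},{"tx":-0.005,"ty":-0.004,"tz":0.324,"twist":0},{"tx":-0.005,"ty":-0.004,"tz":0.324,"twist":0}]'

```text
t: 14.88
eef_pos: [0.4287, 0.0265, 0.016]
ee_rot: [-3.141, 0.0, -1.572]
force: [0.1, 1.0, 0.4]
width: 0.0874
gripper_force: 0.0
```

arm_command --commands '[{"tx":0,"ty":0,"tz":0,"twist":0},{"tx":0,"ty":0,"tz":0,"twist":0},{"tx":0,"ty":0,"tz":0,"twist":0},{"tx":0,"ty":0,"tz":0,"twist":0},{"tx":0,"ty":0,"tz":0,"twist":0},{"tx":0,"ty":0,"tz":0,"twist":0},{"tx":0,"ty":0,"tz":0,"twist":0},{"tx":0,"ty":0,"tz":0,"twist":0}]' --claw 0 --grip_force 35

```text
t: 15.55
eef_pos: [0.4279, 0.0257, 0.0158]
ee_rot: [-3.141, 0.0, -1.573]
force: [-1.5, 1.5, 6.0]
width: 0.0562
gripper_force: 35.0
```

```bash
python3 plan.py 0.428,0.0251,0.14,-90 0.47,0.17,0.14,-90 0.5234,0.3193,0.12,-90 0.5234,0.3193,0.031,-90
```

```text
t 15.55 [0.4279 0.0257 0.0158] -90.1 w 0.0562
0.428,0.0251,0.14,-90 tx 0.002 ty -0.000 tz -0.497 twist -0.001 rows 3.0
0.47,0.17,0.14,-90 tx -0.580 ty -0.168 tz -0.000 twist -0.000 rows 3.6
0.5234,0.3193,0.12,-90 tx -0.597 ty -0.214 tz 0.080 twist -0.000 rows 3.8
0.5234,0.3193,0.031,-90 tx 0.000 ty -0.000 tz 0.356 twist -0.000 rows 2.1
```

arm_command --commands '[{"tx":0,"ty":0,"tz":-0.12,"twist":0},{"tx":0,"ty":0,"tz":-0.26,"twist":0},{"tx":0,"ty":0,"tz":-0.4,"twist":0},{"tx":0,"ty":0,"tz":-0.497,"twist":0},{"tx":-0.58,"ty":-0.168,"tz":-0.497,"twist":0},{"tx":-0.58,"ty":-0.168,"tz":-0.497,"twist":0},{"tx":-0.58,"ty":-0.168,"tz":-0.497,"twist":0},{"tx":-0.58,"ty":-0.168,"tz":-0.497,"twist":0}]'

```text
t: 16.22
eef_pos: [0.4711, 0.1737, 0.1398]
ee_rot: [-3.141, 0.001, -1.573]
force: [0.7, 0.2, -2.8]
width: 0.0562
gripper_force: 35.0
```

arm_command --commands '[{"tx":-0.597,"ty":-0.214,"tz":0.08,"twist":0},{"tx":-0.597,"ty":-0.214,"tz":0.08,"twist":0},{"tx":-0.597,"ty":-0.214,"tz":0.08,"twist":0},{"tx":-0.597,"ty":-0.214,"tz":0.08,"twist":0},{"tx":-0.597,"ty":-0.214,"tz":0.08,"twist":0},{"tx":-0.597,"ty":-0.214,"tz":0.08,"twist":0},{"tx":-0.597,"ty":-0.214,"tz":0.08,"twist":0},{"tx":-0.597,"ty":-0.214,"tz":0.08,"twist":0}]'

```text
t: 16.88
eef_pos: [0.5234, 0.3187, 0.1194]
ee_rot: [3.141, -0.001, -1.574]
force: [-0.0, 0.4, -3.1]
width: 0.056
gripper_force: 35.0
```

```bash
python3 plan.py 0.5234,0.3193,0.031,-90
```

```text
t 16.88 [0.5234 0.3187 0.1194] -90.2 w 0.056
0.5234,0.3193,0.031,-90 tx -0.002 ty 0.000 tz 0.354 twist -0.001 rows 2.1
```

arm_command --commands '[{"tx":-0.002,"ty":0,"tz":0.1,"twist":0},{"tx":-0.002,"ty":0,"tz":0.2,"twist":0},{"tx":-0.002,"ty":0,"tz":0.28,"twist":0},{"tx":-0.002,"ty":0,"tz":0.32,"twist":0},{"tx":-0.002,"ty":0,"tz":0.34,"twist":0},{"tx":-0.002,"ty":0,"tz":0.354,"twist":0},{"tx":-0.002,"ty":0,"tz":0.354,"twist":0},{"tx":-0.002,"ty":0,"tz":0.354,"twist":0}]'

```text
t: 17.55
eef_pos: [0.5246, 0.3206, 0.0324]
ee_rot: [-3.14, 0.001, -1.573]
force: [-0.1, 0.3, -2.3]
width: 0.0566
gripper_force: 35.0
```

arm_command --commands '[{"tx":0,"ty":0,"tz":0,"twist":0},{"tx":0,"ty":0,"tz":0,"twist":0},{"tx":0,"ty":0,"tz":0,"twist":0},{"tx":0,"ty":0,"tz":0,"twist":0},{"tx":0,"ty":0,"tz":0,"twist":0},{"tx":0,"ty":0,"tz":-0.15,"twist":0},{"tx":0,"ty":0,"tz":-0.3,"twist":0},{"tx":0,"ty":0,"tz":-0.45,"twist":0}]' --claw 0.95

```text
t: 18.22
eef_pos: [0.5237, 0.3198, 0.1448]
ee_rot: [3.141, -0.001, -1.573]
force: [1.8, 1.0, -0.7]
width: 0.0828
gripper_force: 0.0
```

```bash
python3 plan.py 0.55,0.16,0.14,-90 0.5764,0.030,0.09,-90
python3 - <<'E'
from m import *
print(proj("top",[.5764,.03,.015]),proj("side",[.5764,.03,.015]))
a=grab_frame("top");b=grab_frame("side")
m=np.zeros((600,800,3),np.uint8);m[:,:400]=cv2.resize(a[155:235,125:178],(400,600),interpolation=2);m[:300,400:]=cv2.resize(b[165:225,255:335],(400,300),interpolation=2);m[300:,400:]=cv2.resize(b[120:180,200:280],(400,300),interpolation=2)
save("s5.png",m)
E
```

```text
t 18.22 [0.5237 0.3198 0.1448] -90.1 w 0.0828
0.55,0.16,0.14,-90 tx 0.639 ty -0.107 tz 0.019 twist -0.001 rows 3.9
0.5764,0.030,0.09,-90 tx 0.520 ty -0.106 tz 0.200 twist -0.000 rows 3.4
[233.2221 168.5152] [284.856  182.8649]
```

View pics/s5.png

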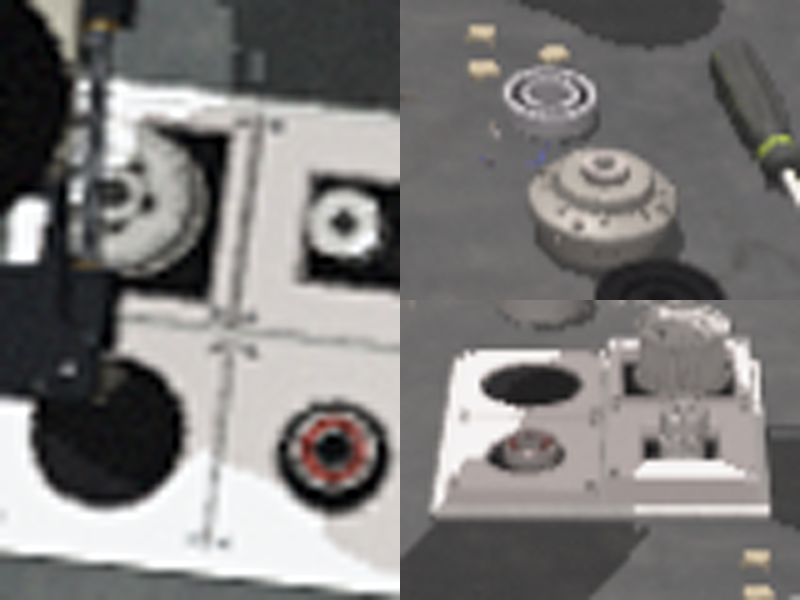

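Pulley, coupling and small bearing all sit in their recesses. The large bearing at (549,95) matches my estimate. Next is the large bearing.

arm_command --commands '[{"tx":0.639,"ty":-0.107,"tz":0.02,"twist":0},{"tx":0.639,"ty":-0.107,"tz":0.02,"twist":0},{"tx":0.639,"ty":-0.107,"tz":0.02,"twist":0},{"tx":0.639,"ty":-0.107,"tz":0.02,"twist":0},{"tx":0.639,"ty":-0.107,"tz":0.02,"twist":0},{"tx":0.639,"ty":-0.107,"tz":0.02,"twist":0},{"tx":0.639,"ty":-0.107,"tz":0.02,"twist":0},{"tx":0.639,"ty":-0.107,"tz":0.02,"twist":0}]' --claw 0.85 --grip_force 25

```text
t: 18.98
eef_pos: [0.5506, 0.1612, 0.1389]
ee_rot: [-3.141, 0.0, -1.572]
force: [-0.5, 0.5, -0.9]
width: 0.0741
gripper_force: 0.0
```

arm_command --commands '[{"tx":0.52,"ty":-0.106,"tz":0.2,"twist":0},{"tx":0.52,"ty":-0.106,"tz":0.2,"twist":0},{"tx":0.52,"ty":-0.106,"tz":0.2,"twist":0},{"tx":0.52,"ty":-0.106,"tz":0.2,"twist":0},{"tx":0.52,"ty":-0.106,"tz":0.2,"twist":0},{"tx":0.52,"ty":-0.106,"tz":0.2,"twist":0},{"tx":0.52,"ty":-0.106,"tz":0.2,"twist":0},{"tx":0.52,"ty":-0.106,"tz":0.2,"twist":0}]'

```text
t: 19.65
eef_pos: [0.5771, 0.0318, 0.0893]
ee_rot: [-3.141, 0.0, -1.571]
force: [0.8, -0.2, 0.1]
width: 0.0748
gripper_force: 0.0
```

```bash
python3 plan.py 0.5764,0.030,0.007,-90
```

```text
t 19.65 [0.5771 0.0318 0.0893] -90.0 w 0.0748
0.5764,0.030,0.007,-90 tx 0.007 ty 0.003 tz 0.329 twist -0.000 rows 2.0
```

arm_command --commands '[{"tx":0.005,"ty":0.003,"tz":0.1,"twist":0},{"tx":0.005,"ty":0.003,"tz":0.2,"twist":0},{"tx":0.005,"ty":0.003,"tz":0.26,"twist":0},{"tx":0.005,"ty":0.003,"tz":0.3,"twist":0},{"tx":0.005,"ty":0.003,"tz":0.329,"twist":0},{"tx":0.005,"ty":0.003,"tz":0.329,"twist":0},{"tx":0.005,"ty":0.003,"tz":0.329,"twist":0},{"tx":0.005,"ty":0.003,"tz":0.329,"twist":0}]'

```text
t: 20.32
eef_pos: [0.5767, 0.0296, 0.0076]
ee_rot: [-3.14, 0.0, -1.572]
force: [-0.8, -0.9, -0.4]
width: 0.0747
gripper_force: 0.0
```

arm_command --commands '[{"tx":0,"ty":0,"tz":0,"twist":0},{"tx":0,"ty":0,"tz":0,"twist":0},{"tx":0,"ty":0,"tz":0,"twist":0},{"tx":0,"ty":0,"tz":0,"twist":0},{"tx":0,"ty":0,"tz":0,"twist":0},{"tx":0,"ty":0,"tz":0,"twist":0},{"tx":0,"ty":0,"tz":0,"twist":0},{"tx":0,"ty":0,"tz":0,"twist":0}]' --claw 0

```text
t: 20.98
eef_pos: [0.576, 0.0291, 0.0069]
ee_rot: [-3.141, 0.0, -1.573]
force: [-1.1, 0.4, 5.3]
width: 0.0513
gripper_force: 25.0
```

```bash
python3 plan.py 0.5764,0.030,0.14,-90 0.50,0.13,0.14,-130 0.4278,0.3272,0.12,-175 0.4278,0.3272,0.022,-175
```

```text
t 20.98 [0.576  0.0291 0.0069] -90.1 w 0.0513
0.5764,0.030,0.14,-90 tx -0.004 ty -0.001 tz -0.532 twist -0.001 rows 3.2
0.50,0.13,0.14,-130 tx -0.400 ty 0.306 tz -0.000 twist 0.222 rows 5.6
0.4278,0.3272,0.12,-175 tx -0.419 ty 0.728 tz 0.080 twist 0.250 rows 6.3
0.4278,0.3272,0.022,-175 tx -0.000 ty 0.000 tz 0.392 twist -0.000 rows 2.4
```

arm_command --commands '[{"tx":0,"ty":0,"tz":-0.12,"twist":0},{"tx":0,"ty":0,"tz":-0.27,"twist":0},{"tx":0,"ty":0,"tz":-0.42,"twist":0},{"tx":0,"ty":0,"tz":-0.532,"twist":0},{"tx":0,"ty":0,"tz":-0.532,"twist":0},{"tx":0,"ty":0,"tz":-0.532,"twist":0},{"tx":0,"ty":0,"tz":-0.532,"twist":0},{"tx":0,"ty":0,"tz":-0.532,"twist":0}]'

```text
t: 21.65
eef_pos: [0.5748, 0.0289, 0.1379]
ee_rot: [3.139, -0.001, -1.573]
force: [-0.1, 0.4, -2.1]
width: 0.0512
gripper_force: 25.0
```

arm_command --commands '[{"tx":-0.4,"ty":0.306,"tz":0,"twist":0.222},{"tx":-0.4,"ty":0.306,"tz":0,"twist":0.222},{"tx":-0.4,"ty":0.306,"tz":0,"twist":0.222},{"tx":-0.4,"ty":0.306,"tz":0,"twist":0.222},{"tx":-0.4,"ty":0.306,"tz":0,"twist":0.222},{"tx":-0.4,"ty":0.306,"tz":0,"twist":0.222},{"tx":-0.4,"ty":0.306,"tz":0,"twist":0.222},{"tx":-0.4,"ty":0.306,"tz":0,"twist":0.222}]'

```text
t: 22.32
eef_pos: [0.4991, 0.129, 0.1384]
ee_rot: [3.141, -0.002, -2.267]
force: [0.8, -0.4, -0.7]
width: 0.0509
gripper_force: 25.0
```

arm_command --commands '[{"tx":-0.419,"ty":0.728,"tz":0.08,"twist":0.25},{"tx":-0.419,"ty":0.728,"tz":0.08,"twist":0.25},{"tx":-0.419,"ty":0.728,"tz":0.08,"twist":0.25},{"tx":-0.419,"ty":0.728,"tz":0.08,"twist":0.25},{"tx":-0.419,"ty":0.728,"tz":0.08,"twist":0.25},{"tx":-0.419,"ty":0.728,"tz":0.08,"twist":0.25},{"tx":-0.419,"ty":0.728,"tz":0.08,"twist":0.25},{"tx":-0.419,"ty":0.728,"tz":0.08,"twist":0.25}]'

```text
t: 22.98
eef_pos: [0.4272, 0.3273, 0.1185]
ee_rot: [-3.14, -0.001, -3.055]
force: [-0.4, -0.6, -1.7]
width: 0.0509
gripper_force: 25.0
```

```bash
python3 plan.py 0.4278,0.3272,0.022,-175
```

```text
t 22.98 [0.4272 0.3273 0.1185] -175.0 w 0.0509
0.4278,0.3272,0.022,-175 tx -0.002 ty -0.001 tz 0.386 twist -0.000 rows 2.3
```

arm_command --commands '[{"tx":0,"ty":0,"tz":0.12,"twist":0},{"tx":0,"ty":0,"tz":0.24,"twist":0},{"tx":0,"ty":0,"tz":0.31,"twist":0},{"tx":0,"ty":0,"tz":0.35,"twist":0},{"tx":0,"ty":0,"tz":0.37,"twist":0},{"tx":0,"ty":0,"tz":0.386,"twist":0},{"tx":0,"ty":0,"tz":0.386,"twist":0},{"tx":0,"ty":0,"tz":0.386,"twist":0}]'

```text
t: 23.65
eef_pos: [0.4284, 0.327, 0.0239]
ee_rot: [3.141, 0.001, -3.055]
force: [0.6, 0.5, -1.5]
width: 0.0509
gripper_force: 25.0
```

arm_command --commands '[{"tx":0,"ty":0,"tz":0,"twist":0},{"tx":0,"ty":0,"tz":0,"twist":0},{"tx":0,"ty":0,"tz":0,"twist":0},{"tx":0,"ty":0,"tz":0,"twist":0},{"tx":0,"ty":0,"tz":-0.1,"twist":0},{"tx":0,"ty":0,"tz":-0.24,"twist":0},{"tx":0,"ty":0,"tz":-0.4,"twist":0},{"tx":0,"ty":0,"tz":-0.56,"twist":0}]' --claw 0.72

```text
t: 24.32
eef_pos: [0.4274, 0.3261, 0.1646]
ee_rot: [-3.141, -0.001, -3.056]
force: [-0.1, 1.4, -0.9]
width: 0.0633
gripper_force: 0.0
```

arm_command --commands '[{"tx":0,"ty":-0.9,"tz":-0.1,"twist":0},{"tx":0,"ty":-0.9,"tz":-0.1,"twist":0},{"tx":0,"ty":-0.9,"tz":-0.1,"twist":0},{"tx":0,"ty":-0.9,"tz":-0.1,"twist":0},{"tx":0,"ty":-0.9,"tz":-0.1,"twist":0},{"tx":0,"ty":-0.9,"tz":-0.1,"twist":0},{"tx":0,"ty":-0.9,"tz":-0.1,"twist":0},{"tx":0,"ty":-0.9,"tz":-0.1,"twist":0}]'

```text
t: 24.98
eef_pos: [0.4472, 0.1016, 0.1886]
ee_rot: [3.141, 0.001, -3.058]
force: [0.6, 0.4, 0.1]
width: 0.0628
gripper_force: 0.0
```

arm_command --commands '[{"tx":0,"ty":-0.9,"tz":0,"twist":0},{"tx":0,"ty":-0.9,"tz":0,"twist":0},{"tx":0,"ty":-0.9,"tz":0,"twist":0},{"tx":0,"ty":-0.9,"tz":0,"twist":0},{"tx":0,"ty":-0.9,"tz":0,"twist":0},{"tx":0,"ty":-0.9,"tz":0,"twist":0},{"tx":0,"ty":-0.9,"tz":0,"twist":0},{"tx":0,"ty":-0.9,"tz":0,"twist":0}]'

```text
t: 25.65
eef_pos: [0.4666, -0.1219, 0.1877]
ee_rot: [3.142, -0.001, -3.057]
force: [-0.4, 1.0, 0.6]
width: 0.0628
gripper_force: 0.0
```

Run:
```python
from m import *
a=grab_frame("top");b=grab_frame("side")
N={"LS":(.5234,.3193),"SS":(.5151,.2234),"LR":(.4278,.3272),"SR":(.4195,.2313)}
H={"LS":.058,"SS":.046,"LR":.029,"SR":.025}
for k in N:
    uv=proj("top",[*N[k],H[k]]); r=blob("top",a,uv,H[k],130,{"LS":10,"SS":6,"LR":9,"SR":6}[k])
    print(k,r[2],(r[4]-N[k])*1000)
m=np.zeros((600,800,3),np.uint8);m[:,:400]=cv2.resize(a[160:235,125:190],(400,600),interpolation=2);m[:300,400:]=cv2.resize(a[150:230,220:320],(400,300),interpolation=2);m[300:,400:]=cv2.resize(b[120:180,200:280],(400,300),interpolation=2)
save("s6.png",m)
```

```text
LS [20.6158 22.8017] [1.3583 1.5945]
SS [ 6.9869 10.8333] [4.0415 9.6459]
LR [15.8376 19.3776] [6.062  1.1238]
SR [10.8203 11.0522] [ 2.7377 -0.8694]
```

View pics/s6.png

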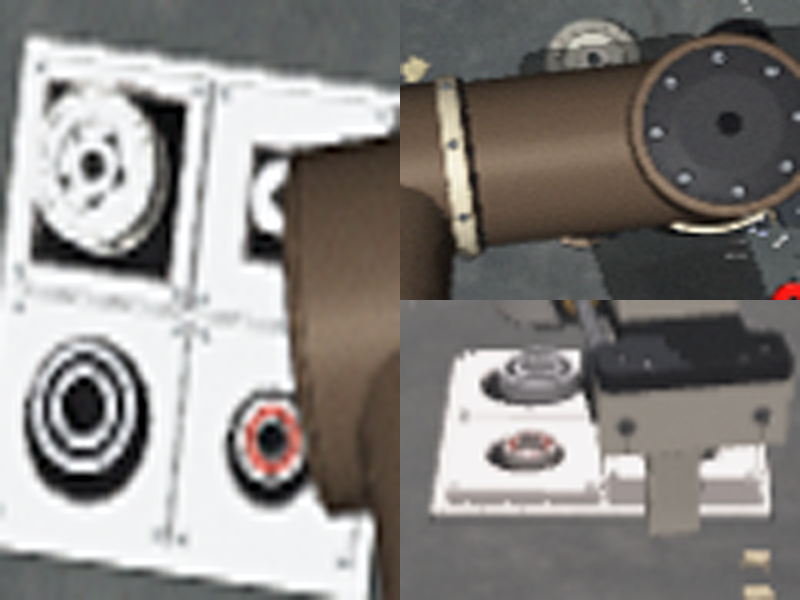

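The pulley and small bearing are down. The large bearing at (83,405) sits about 5 mm off its recess centre (88,420). I move the arm away for a proper check.

arm_command --commands '[{"tx":0.3,"ty":-0.95,"tz":-0.2,"twist":0},{"tx":0.3,"ty":-0.95,"tz":-0.2,"twist":0},{"tx":0.3,"ty":-0.95,"tz":-0.2,"twist":0},{"tx":0.3,"ty":-0.95,"tz":-0.2,"twist":0},{"tx":0.3,"ty":-0.95,"tz":-0.2,"twist":0},{"tx":0.3,"ty":-0.95,"tz":-0.2,"twist":0},{"tx":0.3,"ty":-0.95,"tz":-0.2,"twist":0},{"tx":0.3,"ty":-0.95,"tz":-0.2,"twist":0}]'

```text
t: 26.42
eef_pos: [0.4122, -0.3657, 0.2382]
ee_rot: [-3.141, 0.0, -3.058]
force: [-0.1, -0.1, -0.2]
width: 0.0629
gripper_force: 0.0
```

arm_command --commands '[{"tx":0.3,"ty":-0.6,"tz":0,"twist":0},{"tx":0.3,"ty":-0.6,"tz":0,"twist":0},{"tx":0.3,"ty":-0.6,"tz":0,"twist":0},{"tx":0.3,"ty":-0.6,"tz":0,"twist":0},{"tx":0.3,"ty":-0.6,"tz":0,"twist":0},{"tx":0.3,"ty":-0.6,"tz":0,"twist":0},{"tx":0.3,"ty":-0.6,"tz":0,"twist":0},{"tx":0.3,"ty":-0.6,"tz":0,"twist":0}]'

```text
t: 27.08
eef_pos: [0.3514, -0.5189, 0.2381]
ee_rot: [3.141, 0.0, -3.053]
force: [0.6, -0.4, -0.0]
width: 0.0629
gripper_force: 0.0
```

Run:
```python
from m import *
a=grab_frame("top");b=grab_frame("side")
for q in ["bearing","large_bearing","coupling","pulley"]:
    z={"bearing":.014,"large_bearing":.014,"coupling":.014,"pulley":.014}[q]
    for c in("top","side"): print(q,c,[(np.round(ray(c,r["uv"],z),3),round(r["score"],2)) for r in spot_point(q,c)])
t=cv2.resize(a[165:235,125:190],(390,420),interpolation=2)
s=cv2.resize(b[125:170,205:272],(402,270),interpolation=2)
m=np.zeros((600,800,3),np.uint8);m[:420,:390]=t;m[:270,395:797]=s;m[270:,395:797]=cv2.resize(a[145:235,225:320],(402,330),interpolation=2)
save("s7.png",m)
```

```text
bearing top [(array([0.42 , 0.227]), 0.6)]
bearing side [(array([0.434, 0.317]), 0.67), (array([0.416, 0.226]), 0.43)]
large_bearing top [(array([0.427, 0.332]), 0.74)]
large_bearing side [(array([0.427, 0.338]), 0.59)]
coupling top [(array([ 0.44 , -0.372]), 0.62), (array([0.526, 0.221]), 0.56), (array([ 0.396, -0.242]), 0.51), (array([0.419, 0.335]), 0.35)]
coupling side [(array([ 0.432, -0.407]), 0.72), (array([0.421, 0.328]), 0.6), (array([0.517, 0.233]), 0.42)]
pulley top [(array([0.52, 0.33]), 0.78), (array([ 0.594, -0.179]), 0.64)]
pulley side [(array([ 0.579, -0.208]), 0.64), (array([0.526, 0.324]), 0.55)]
```

View pics/s7.png

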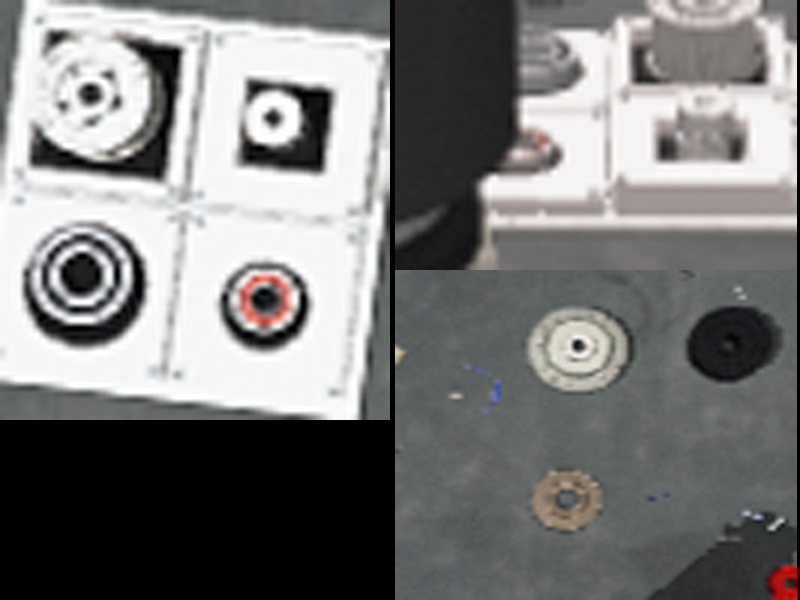

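The top view shows all four parts inside their recesses. The large bearing is about 5 mm off centre at (82,274) in a recess at (85,285), with dark floor visible all round, so it lies flat inside. The end bell and brake disc are where they were. Handing in.

```bash
python3 -c "
from station import *
print(job_done())"
```

```text
the job is handed in; nothing more can be done
None
```

I placed all four parts in their own nests and handed the job in after about 27 s of the 104 s allowed. The last top view showed each part inside its recess and the end bell and brake disc unmoved, but `job_done()` returned no verdict.

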